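Drive the axle pin out of the strap guide and free its worn roller

TASK

The brass roller of the strap guide is worn and has to come off. Set the parts tray under the guide's fork, right below the axle hole, and with the slim punch push the axle pin down through the fork so that the tray catches it. Then stand the punch back in its block, draw the roller out of the fork and lay it flat on the bench, clear of the guide; leave the pin in the tray and don't disturb the other things.

Things in the scene. Friction and masses are not known exactly. Their poses are not given: they have to be found in the camera images.
- bracket: Strap guide: grey cast bracket fixed to the bench. Origin on the bench below the axle line (x = y = 0), z up; its fork opens along its -x. Two flat cheeks 26 mm wide in y, lower at z 75 to 87 mm, upper at z 111 to 121 mm, from a round nose at x = -13 mm back to a column whose front is at x = +32 mm (122 mm tall). The foot, 80 mm wide, lies behind x = +32 mm; the bench under the fork is free.
- bracket_hole (a point): Centre of the countersunk mouth (15.5 mm wide) of the axle hole in the upper cheek's top face, 121 mm above the bench; from there an upright hole 10.5 mm wide goes through both cheeks.
- axle_pin: Plain steel pin, 9 mm thick, 44 mm long, upright in the axle hole; origin at its middle, z along it. Its top starts 3 mm below the hole's mouth, its foot is 1 mm below the lower cheek. A spring fit in the lower cheek grips it: pushing it down takes 5 to 15 N all the way; it drops free once its top is below z = 77 mm.
- roller: Brass roller on the pin between the cheeks: 44 mm wide, 22 mm tall, bore 11.4 mm, groove round its rim, 0.18 to 0.29 kg; origin at its centre, z along its axis. It stands 9 mm proud of the upper cheek on both sides (y), where fingers astride that cheek can grip it. With pin and punch out it slides out along the bracket's -x (2 mm play in height), clear of the nose after 40 mm.
- tray: Open parts tray of bare metal, 130 (x) x 56 (y) x 26 mm tall, walls and floor 2.5 mm; origin at the centre of its underside, z up. One end goes under the fork, in front of the column; the rest stays out in front. Grip it across y, near its other end.
- punch_block: Fixed wooden tool block, 112 (x) x 50 (y) x 58 mm tall; origin at the centre of its underside. Two upright holes 14 mm wide and 53 mm deep, at x = -27 and +27 mm (y = 0), each hold one punch.
- slim_punch: Slim drift punch, nose down in either hole of the block. Origin at its tip, z up the shank: nose 7 mm thick, bevelled tip, 50 mm long; collar 20.6 mm wide, 6 mm thick, resting on the block (tip then 8 mm above the bench); eight-sided shank 15 mm thick up to 125 mm; 0.13 kg. In the fork the collar stops on the upper cheek, the tip 4 mm past the lower one.
- stout_punch: Stout punch in the block's other hole: nose 11.5 mm thick and too thick for the fork's hole, collar 30 mm, shank 25 mm thick, 98 mm long, so shorter and thicker than the slim one; origin at its tip. Not needed.
- tack_box: Rusty tack box, 69 x 69 x 60 mm, loose; origin under its centre. Leave alone.
- spool_1: Standing wooden thread spool, 42 mm wide, 55 mm tall, loose; origin under its centre. Leave alone.
- edge_roller: Standing steel edge roller, 27 mm wide, 62 mm tall, loose; origin under its centre. Leave alone.
- chalk_stick: Stick of marking chalk lying on the bench, about 65 mm long, 12 mm thick, loose; origin under its centre. Leave alone.

How it is judged:
By the outcome, as a careful person would: the job done as asked, in the order asked, and still so for the second after the job is handed in, with the robot touching nothing.
It also fails if it takes over 72 s, if anything falls off the work surface, if the arm or the gripper's body presses on something with over 40 N, if the wrist force passes 120 N, or if a joint passes its speed limit or range.

ROBOT

A 6-joint arm with a two-finger parallel gripper is mounted at the origin on a cart in front of the work surface, level with it; the furniture and walls round the work are solid. World frame = base frame: x ahead of the robot, y to its left, z up, the work surface at z = 0. Lengths are in m, angles in rad, forces in N, time in s.
With the tool pointing down it reaches from about 0.3 to 0.825 m from the base axis. Payload 5.4 kg.
Tool frame: the origin (TCP) lies at the very end of the fingers, on their centre line; the grasp point (between the pads) lies 19 mm behind it; z points along the fingers, x is the direction in which the jaws open and shut, and the axes are right-handed (so a half turn about z gives the same grasp; the last joint's range is limited). The gripper opens to 92 mm and grips with 3 to 60 N. Pads are 20 mm wide; open, the fingers measure 128 mm over their backs; the gripper's body (75 mm by 189 mm) begins 69 mm behind the grasp point.
Start: joints at [1.025, 0.158, 1.597, -0, 1.386, -0.21], TCP at [0.189, 0.543, 0.215] pointing down, gripper open.
Joint ranges: [-2.91, 2.91], [-0.94, 2.29], [0.18, 2.7], [-1.29, 4.43], [0.17, 2.64], [-3, 3]. Speed limits (rad/s): [2.57, 2.57, 3.14, 3.14, 3.14, 3.14].

INTERFACE

Orientations are given as a rotation vector (axis times angle).
In Python, from workcell import bot gives the robot as it stands. Calls block until the motion is done:
- bot.goto(position, orientation): joint-space move of the TCP to a pose.
- bot.line_to(position, rot=None, max_speed=0.15): straight line of the TCP; rot=None keeps the orientation; max_speed is the mean speed in m/s.
- bot.set_joints(angles): joint-space move.
- bot.set_gripper(opening, newtons=None): opening from 0.0 (shut) to 1.0 (fully open); newtons is the grip in N (None keeps the last); returns when the fingers have stopped.
- bot.hold(seconds).
- bot.inverse_kinematics(position, orientation): joint angles nearest the present ones, or None.
- bot.read_camera(name): name is "scene" or "top" or "wrist"; returns a dict with "pixels" (384x512x3 uint8, blue, green, red), "fx", "fy", "cx", "cy" (pixels), "R" (3x3) and "t" (3): a world point X has camera coordinates R X + t. Camera axes: x right, y down, z forward; pixel columns grow to the right and rows downward; lengths in m; the calibration is good to about 2 mm. A picture is of the moment at which its call begins. There is no depth.
A pose or a line that the arm cannot do raises bot.MotionError and nothing moves.
- bot.job_done(): hands the job in, once; it reports no verdict.
Readings, each from a call of its own:
- bot.current_clock(): time.
- bot.current_joints(): joint angles.
- bot.current_joint_vel(): joint speeds.
- bot.current_effort(): joint torques, N m.
- bot.current_ee_pos(): TCP position.
- bot.current_tool_rot(): TCP orientation.
- bot.current_contact_force(): force on the tool from outside, world axes, zero at the start.
- bot.current_ft_torque(): the same for the moment, N m.
- bot.current_opening(): opening from 0.0 (shut) to 1.0 (fully open).
Only numpy, scipy, OpenCV 4.12 (cv2) and the standard library are available. Lean on these libraries where they do the work, as an engineer would, in place of code of your own. Each camera call takes 0.05 s, during which the arm holds its last target. There are 200 camera calls.

## Working session

There is one attempt and no reset: what is moved stays moved. The work goes in short steps, each a Python script; the robot and the scene stay as the last script left them, time stands still between calls to the robot, and variables do not carry over. Pictures are saved under pics/ and viewed, about 8 in all and at most 12, crops included, and the job is handed in when it is done.

```bash
ls; mkdir -p pics
cat > h.py <<'E'
from workcell import bot
import numpy as np, cv2
from scipy.spatial.transform import Rotation as Ro
def snap(cam,name):
    d=bot.read_camera(cam); cv2.imwrite(f'pics/{name}.png',d['pixels']); np.savez(f'pics/{name}.npz',**d); return d
def down(yaw):  # tool z down, tool x (jaw) at yaw in world
    x=np.array([np.cos(yaw),np.sin(yaw),0]);z=np.array([0,0,-1.]);y=np.cross(z,x)
    return Ro.from_matrix(np.c_[x,y,z]).as_rotvec()
def px2w(d,u,v,z):
    R,t=d['R'],d['t']; c=-R.T@t
    r=R.T@np.array([(u-d['cx'])/d['fx'],(v-d['cy'])/d['fy'],1]); return c+r*(z-c[2])/r[2]
def proj(d,X):
    p=d['R']@np.asarray(X,float)+d['t']; return d['fx']*p[0]/p[2]+d['cx'],d['fy']*p[1]/p[2]+d['cy']
def ld(n): return dict(np.load(f'pics/{n}.npz'))
E
python3 - <<'E'
from h import *
for c in ['scene','top']:
    d=snap(c,c+'0'); print(c,d['fx'],-d['R'].T@d['t'],d['R'][2])
a=[cv2.imread(f'pics/{c}0.png') for c in ['scene','top']]
for n,i in zip(['s','t'],a): cv2.imwrite(f'pics/{n}0b.png',cv2.resize(i,(800,600),interpolation=cv2.INTER_CUBIC))
print(bot.current_clock(),bot.current_tool_rot())
E
```

```text
pics
scene 480.2824073411958 [ 0.12281036 -0.70300077  1.01174993] [ 0.35639757  0.59473062 -0.72060826]
top 499.3092737400807 [0.3421119  0.03973088 1.47282074] [ 0.16662501 -0.01135297 -0.98595498]
0.1 [ 2.56082207e+00  1.81868761e+00 -2.34099858e-03]
```

View pics/s0b.png

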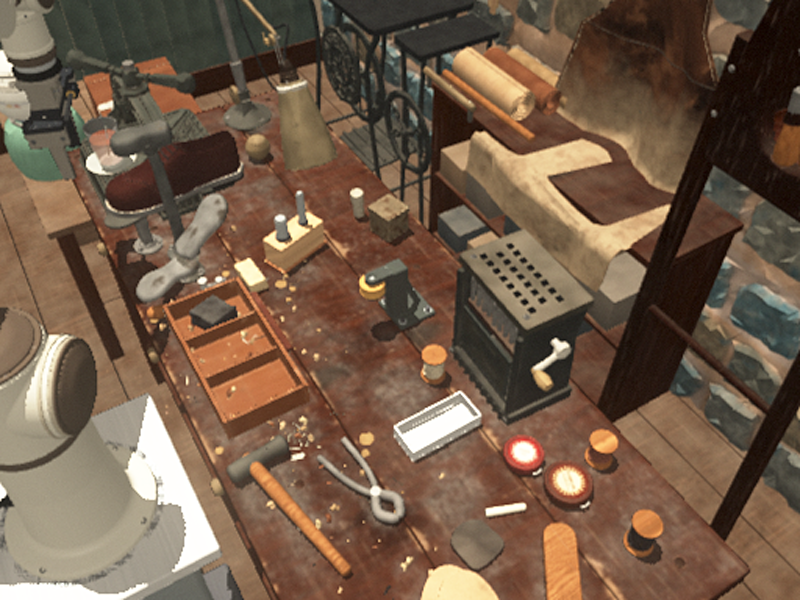

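View pics/t0b.png

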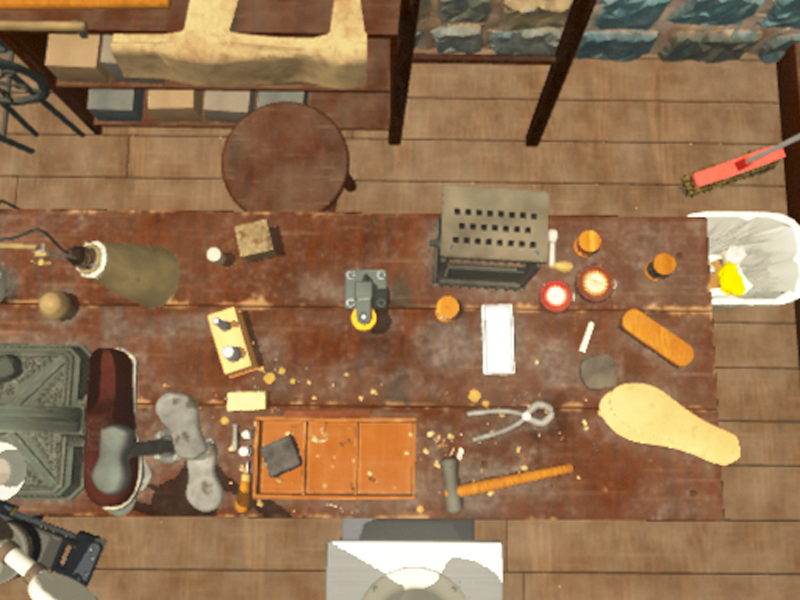

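The scene view shows the bracket at (400,290) in the enlarged picture. The top view has the bracket at (365,300), the tray at (498,338) and the block at (233,340), with the slim punch in the far hole at about (222,320). I'll enlarge crops of these next.

Run:
```python
from h import *
d=ld('top0'); im=d['pixels']
def crop(u,v,w,h,s): 
    c=cv2.resize(im[v:v+h,u:u+w],None,fx=s,fy=s,interpolation=cv2.INTER_CUBIC)
    for k in range(0,w,10): cv2.putText(c,str(u+k),(k*s,8),0,.28,(0,255,255),1); cv2.line(c,(k*s,10),(k*s,14),(0,255,255),1)
    for k in range(0,h,10): cv2.putText(c,str(v+k),(0,k*s+3),0,.28,(0,255,255),1); cv2.line(c,(18,k*s),(24,k*s),(0,255,255),1)
    return c
cs=[crop(128,188,44,60,6),crop(212,165,44,60,6),crop(300,188,44,60,6)]
cv2.imwrite('pics/c1.png',np.hstack(cs));
```

```text
(no output)
```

View pics/c1.png

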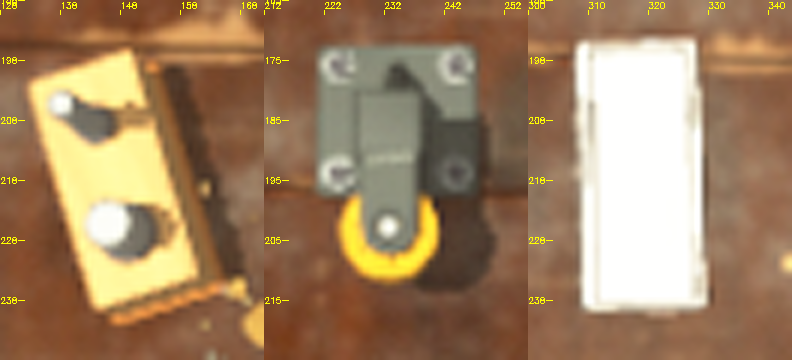

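Run:
```python
from h import *
d=ld('top0')
f=lambda x,y,z,ox,oy,x0:px2w(d,ox+(x-x0)/6-.4,oy+y/6-.4,z)[:2]
np.set_printoptions(precision=4,suppress=True)
h=f(388,227,.118,212,165,264);print('hole',h)
b=np.array([f(x,y,.012,212,165,264) for x,y in [(341,173),(456,173),(342,65),(456,65)]]);print(b, b[2:].mean(0)-b[:2].mean(0), b[0]-b[1])
t=np.array([f(x,y,.026,300,188,528) for x,y in [(576,40),(695,40),(706,306),(582,308)]]);print('tray',t,t.mean(0)); e=t[:2].mean(0)-t[2:].mean(0);print(np.linalg.norm(e),np.degrees(np.arctan2(e[1],e[0])))
k=np.array([f(x,y,.058,128,188,0) for x,y in [(30,86),(132,50),(200,273),(95,310)]]);print('blk',k,k.mean(0)); e=k[:2].mean(0)-k[2:].mean(0);print(np.linalg.norm(e),np.linalg.norm(k[0]-k[1]),np.degrees(np.arctan2(e[1],e[0])))
c=k.mean(0);u=e/np.linalg.norm(e);print('holes',c+.027*u,c-.027*u)
print('slim',f(61,103,.133,128,188,0))
for y in (0,np.pi/2):
  for p in ([*h,.3],[*h,.15]):print(y,bot.inverse_kinematics(p,down(y)))
```

```text
hole [0.5444 0.0949]
[[0.5869 0.1229]
 [0.5876 0.0661]
 [0.6414 0.1235]
 [0.6421 0.0669]] [0.0544 0.0007] [-0.0007  0.0568]
tray [[ 0.585  -0.1224]
 [ 0.5857 -0.1808]
 [ 0.4554 -0.1844]
 [ 0.4538 -0.1244]] [ 0.5199 -0.153 ]
0.13078258860655864 1.2158555791730608
blk [[0.5515 0.3818]
 [0.5694 0.3342]
 [0.4634 0.2973]
 [0.4454 0.3459]] [0.5074 0.3398]
0.11215253033833067 0.0508781231132995 18.92668249795314
holes [0.533  0.3486] [0.4819 0.331 ]
slim [0.5328 0.3493]
0 [-0.0462  0.0564  1.54   -0.      1.5452 -0.0462]
0 [-0.0462  0.1587  1.7283 -0.      1.2546 -0.0462]
1.5707963267948966 [-0.0462  0.0564  1.54   -0.      1.5452 -1.617 ]
1.5707963267948966 [-0.0462  0.1587  1.7283 -0.      1.2546 -1.617 ]
```

Readings from the crop:
- **Pin top:** (232.7, 202.8) in the original image.
- **Block and tray corners:** these give the expected sizes, 112x51 and 131x59 mm.
- **Slim punch top:** it agrees with the far hole of the block to within 1 mm.

The spool lies between the tray and the fork, so I'll draw the tray back, take it across, then push it forward.

Run:
```python
from h import *
d=ld('top0')
for n,u,v,z in [('spool',447,308,.055),('organizer corner',415,412,.03),('plier tip',468,414,.01),('plier far',550,405,.01),('hammer',452,460,.02)]:
    print(n,px2w(d,u*.64,v*.64,z)[:2].round(3))
by=np.radians(.7);H=np.array([.5444,.0949]);B=lambda x:H+x*np.array([np.cos(by),np.sin(by)])
ty=np.radians(1.2); T=np.array([.5199,-.153]); G=T-.042*np.array([np.cos(ty),np.sin(ty)])
r0=down(ty+np.pi/2); r0b=down(ty-np.pi/2)
print(bot.inverse_kinematics([*G,.1],r0),bot.inverse_kinematics([*G,.1],r0b))
print(bot.inverse_kinematics([*B(-82),.004],r0b),bot.inverse_kinematics([.42,-.153,.004],r0b))
q=bot.inverse_kinematics([*G,.12],r0b)
bot.goto([*G,.12],r0b)
print(bot.current_clock())
snap('wrist','w1'); snap('scene','s1')
```

```text
spool [ 0.571 -0.057]
organizer corner [ 0.381 -0.   ]
plier tip [ 0.379 -0.099]
plier far [ 0.397 -0.252]
hammer [ 0.295 -0.069]
[-5.52643157e-01  9.27964616e-02  1.90843435e+00 -4.44089210e-16
  1.14036184e+00 -2.14438344e+00] [-5.52643157e-01  9.27964616e-02  1.90843435e+00 -4.44089210e-16
  1.14036184e+00  9.97209218e-01]
None [-6.20902393e-01  1.26187528e-01  2.10095065e+00 -4.44089210e-16
  9.14454474e-01  9.28949983e-01]
2.7833
```

View pics/w1.png

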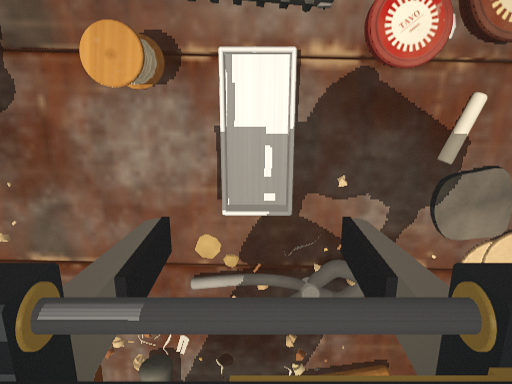

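The wrist view shows the tray with rim corners at (219,48), (297,48), (292,214) and (222,214), the spool at (112,53), and the pliers near (310,285) on the robot's side.

```bash
cat >> h.py <<'E'
by=np.radians(.7);H=np.array([.5444,.0949])
def B(x,y=0): return H+Ro.from_euler('z',by).as_matrix()[:2,:2]@np.array([x,y])
E
python3 - <<'E'
from h import *
d=ld('w1')
c=np.array([px2w(d,u,v,.026)[:2] for u,v in [(219,48),(297,48),(292,214),(222,214)]]);T=c.mean(0);e=c[:2].mean(0)-c[2:].mean(0)
ty=np.arctan2(e[1],e[0]);print(c.round(4),T,np.degrees(ty),np.linalg.norm(e))
T=(T+[.5199,-.153])/2; ty=np.radians(1.2)
G=T-.042*np.array([np.cos(ty),np.sin(ty)]); r=down(ty-np.pi/2)
bot.line_to([*G,.005],r,max_speed=.12)
bot.set_gripper(.3,40); print(bot.current_opening(),bot.current_contact_force())
bot.line_to([*G,.012],max_speed=.1)
bot.line_to([.425,G[1],.012],max_speed=.15)
P=B(-.082); rb=down(by-np.pi/2)
bot.line_to([.425,P[1],.012],rb,max_speed=.15)
print(bot.current_clock(),bot.current_contact_force(),bot.current_opening())
snap('top','t2');s=snap('scene','s2')
cv2.imwrite('pics/s2b.png',cv2.resize(s['pixels'][120:330,130:400],None,fx=2.8,fy=2.8,interpolation=cv2.INTER_CUBIC))
E
```

```text
[[ 0.5839 -0.1237]
 [ 0.5852 -0.1803]
 [ 0.4579 -0.183 ]
 [ 0.4566 -0.1256]] [ 0.52089804 -0.15313206] 1.0347563277839902 0.12733660025634724
0.6053290126786175 [-1.1116485  -0.52939543  1.15745558]
7.1833 [-0.19491814  1.02944782 -1.84164944] 0.6087483355127452
```

View pics/s2b.png

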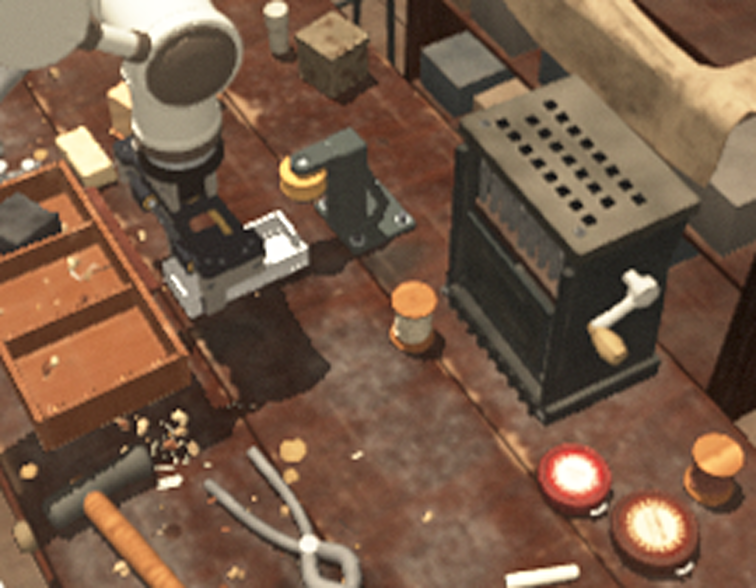

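The tray is level in the grip in front of the fork and nothing is disturbed. Next I'll set it down and fetch the punch.

Run:
```python
from h import *
P=B(-.082)
bot.line_to([*P,.012],max_speed=.1)
bot.line_to([*P,.0055],max_speed=.05)
bot.set_gripper(.85)
bot.line_to([*P,.12],max_speed=.2)
S=np.array([.533,.349]); a=np.radians(18.9); r=down(a-np.pi/2)
print(bot.inverse_kinematics([*S,.2],r))
bot.set_gripper(.6)
bot.goto([*(S-[.03,.04]),.22],r)
w=snap('wrist','w3');t=snap('top','t3')
cv2.imwrite('pics/c3.png',np.hstack([cv2.resize(w['pixels'],(520,390)),cv2.resize(t['pixels'][170:260,205:265],(260,390),interpolation=cv2.INTER_CUBIC)]))
print(bot.current_clock())
```

```text
[ 3.90404095e-01  3.27079093e-01  1.42629119e+00 -4.44089210e-16
  1.38822237e+00  1.63133319e+00]
10.8917
```

View pics/c3.png

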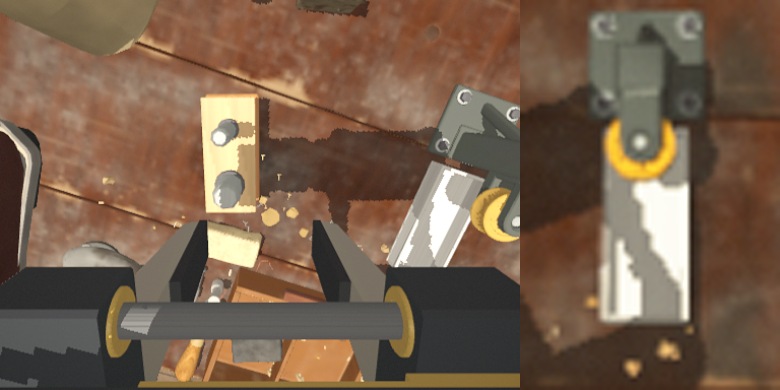

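The wrist view has the slim punch top at about (226,125) native and the stout punch nearer, at (229,178). The top crop shows the tray under the fork, with its near end at crop row 322 and its sides at columns 601 and 690.

Run:
```python
from h import *
w=ld('w3');t=ld('t3')
print('slim',px2w(w,229*.985,126*.985,.133))
n=[px2w(t,205+(x-520)/4.333,170+322/4.333,.026)[:2] for x in(602,690)];m=np.mean(n,0);print('tray near',n, 'expect',B(-.105))
S=np.array([.533,.349]); a=np.radians(18.9); r=down(a-np.pi/2)
bot.goto([*S,.19],r)
bot.line_to([*S,.086],max_speed=.12)
print(bot.current_contact_force())
bot.set_gripper(0,60)
print('open',bot.current_opening(),bot.current_contact_force(),bot.current_ee_pos())
bot.line_to([*S,.255],max_speed=.15)
print(bot.current_contact_force(),bot.current_clock())
bot.goto([*H,.215],down(by-np.pi/2))
print(bot.current_clock(),bot.current_ee_pos())
s=snap('scene','s4');t=snap('top','t4')
u,v=map(int,proj(s,[*H,.14]));u2,v2=map(int,proj(t,[*H,.14]));print(u,v,u2,v2)
c=lambda d,u,v:cv2.resize(d['pixels'][v-35:v+35,u-24:u+24],None,fx=8,fy=8,interpolation=cv2.INTER_CUBIC)
cv2.imwrite('pics/c4.png',np.hstack([c(s,u,v),c(t,u2,v2)]))
```

```text
slim [0.54500167 0.34629044 0.133     ]
tray near [array([0.43567441, 0.1204587 ]), array([0.43628581, 0.06185891])] expect [0.43940784 0.09361721]
[-0.68114634  0.19832378  0.32505813]
open 0.1539220939983997 [-0.46812841  0.21333483 -0.00196211] [0.53301919 0.34902112 0.08604284]
[ 0.01143103  0.8319088  -1.25820511] 14.225
15.2333 [0.54457513 0.09581509 0.21521078]
237 171 231 201
```

View pics/c4.png

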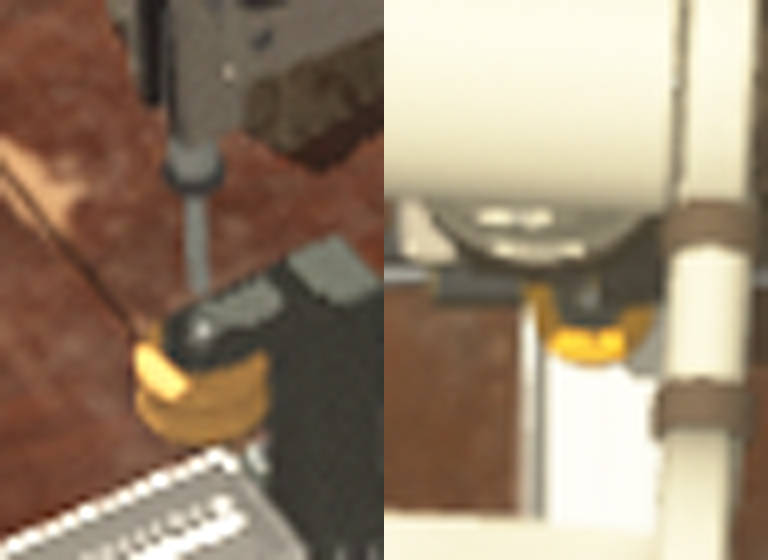

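The scene crop shows the punch gripped upright. Its tip is at about (198,292) and the pin top at (203,328), just below it. I'll convert the tip-to-pin offset into world coordinates.

Run:
```python
from h import *
s=ld('s4');t=ld('t4')
tip=(213+198/8-.44,136+292/8-.44); pin=(213+203/8-.44,136+328/8-.44); col=(213+193/8-.44,136+180/8-.44)
print('tip',px2w(s,*tip,.137),'pin',px2w(s,*pin,.118))
print('collar centre z~.187',px2w(s,*col,.187))
print('top tip?',px2w(t,207+(590-384)/8-.44,166+292/8-.44,.118))
for z in (.137,.187,.118): print(proj(s,[*H,z]))
print(bot.current_ee_pos(), bot.current_tool_rot())
```

```text
tip [0.54591002 0.09692193 0.137     ] pin [0.54807748 0.0985294  0.118     ]
collar centre z~.187 [0.54555389 0.09652055 0.187     ]
top tip? [0.54544091 0.09477684 0.118     ]
(np.float64(237.18821622925947), np.float64(172.72890988768566))
(np.float64(236.60313437978735), np.float64(158.58818077216876))
(np.float64(237.40183480699577), np.float64(177.89181563247462))
[0.54468345 0.09621058 0.21532763] [-2.23676651e+00  2.20500137e+00 -3.43899482e-04]
```

The punch is upright, and its tip is within about 2 mm of the pin axis on both views. That is inside the countersink's capture, so I'll descend in steps while watching the force.

```bash
cat > push.py <<'E'
from h import *
import sys
z,zend,step,fmax=map(float,sys.argv[1:5]); xy=H+np.array([float(sys.argv[5]),float(sys.argv[6])])
while z>zend+1e-6:
    z-=step; bot.line_to([*xy,z],max_speed=.06)
    f=bot.current_contact_force(); p=bot.current_ee_pos()
    print(round(z,4),f.round(1),p.round(4))
    if np.linalg.norm(f)>fmax: break
print(bot.current_clock())
E
python3 push.py .207 .183 .004 25 .0004 .0002
```

```text
0.203 [-0.6 -0.2 -1.9] [0.5443 0.0955 0.2021]
0.199 [ 0.6  0.  -0.9] [0.5446 0.0951 0.1987]
0.195 [-0.3 -0.1 -1.7] [0.5448 0.095  0.195 ]
0.191 [-0.3  0.2  2.1] [0.5451 0.0951 0.1913]
0.187 [ 0.  -0.1  2.6] [0.5449 0.0951 0.1871]
0.183 [0.8 0.3 2.6] [0.5447 0.0951 0.1829]
16.9333
```

Lateral force is about 0 and a steady axial push started right at the expected height. Continuing.

```bash
python3 push.py .183 .151 .008 30 .0004 .0002
python3 - <<'E'
from h import *
print(bot.current_opening())
s=snap('scene','s5')
u,v=map(int,proj(s,[*B(-.02),.07]));
cv2.imwrite('pics/c5.png',cv2.resize(s['pixels'][v-35:v+35,u-40:u+40],None,fx=8,fy=8,interpolation=cv2.INTER_CUBIC)); print(u,v)
E
```

```text
0.175 [ 0.9  0.7 -0.4] [0.5443 0.0951 0.1743]
0.167 [ 0.9 -0.2 -1.5] [0.5443 0.0951 0.1664]
0.159 [-0.1 -0.8 -1.6] [0.544  0.0951 0.1582]
0.151 [-0.7  0.1 -1.5] [0.544  0.0951 0.15  ]
18.0667
0.15323792073696088
231 193
```

View pics/c5.png

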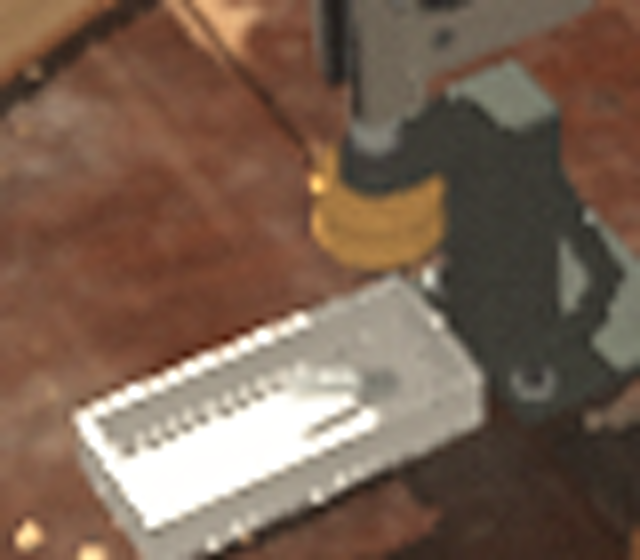

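There seems to be a pin-like object lying in the tray at about (340,380), with a dark end at (380,382). I'll push on gently until the collar seats, which also confirms the punch didn't slip.

```bash
python3 push.py .151 .146 .001 12 .0004 .0002
python3 - <<'E'
from h import *
xy=H
bot.line_to([*bot.current_ee_pos()[:2],.225],max_speed=.15)
print(bot.current_contact_force(),bot.current_clock())
S=np.array([.533,.349]); a=np.radians(18.9); r=down(a-np.pi/2)
bot.goto([*S,.215],r)
w=snap('wrist','w6');t=snap('top','t6');s=snap('scene','s6')
print(bot.current_ee_pos(),bot.current_clock())
u,v=map(int,proj(s,[*B(-.02),.05]));u2,v2=map(int,proj(t,[*B(-.04),.03]));u3,v3=map(int,proj(s,[*S,.1]))
c=lambda d,u,v,w:cv2.resize(d['pixels'][v-32:v+32,u-w:u+w],None,fx=8,fy=8,interpolation=cv2.INTER_CUBIC)
cv2.imwrite('pics/c6.png',np.hstack([c(s,u,v,21),c(t,u2,v2,12),c(s,u3,v3,17)]));print(u,v,u2,v2,u3,v3)
E
```

```text
0.15 [ 0.  -0.2 -0.6] [0.5448 0.0951 0.15  ]
0.149 [ 0.6  0.4 -0.7] [0.5448 0.0951 0.149 ]
0.148 [-2.5  0.   6.9] [0.545  0.0951 0.149 ]
0.147 [-4.9 -0.  10.1] [0.5451 0.0951 0.1489]
0.146 [-7.3 -0.9 17. ] [0.5452 0.0951 0.1489]
19.3667
[-0.80895733  0.52379359 -1.19729324] 20.0417
[0.53372329 0.34743519 0.21512077] 21.1917
231 198 233 220 192 132
```

View pics/c6.png

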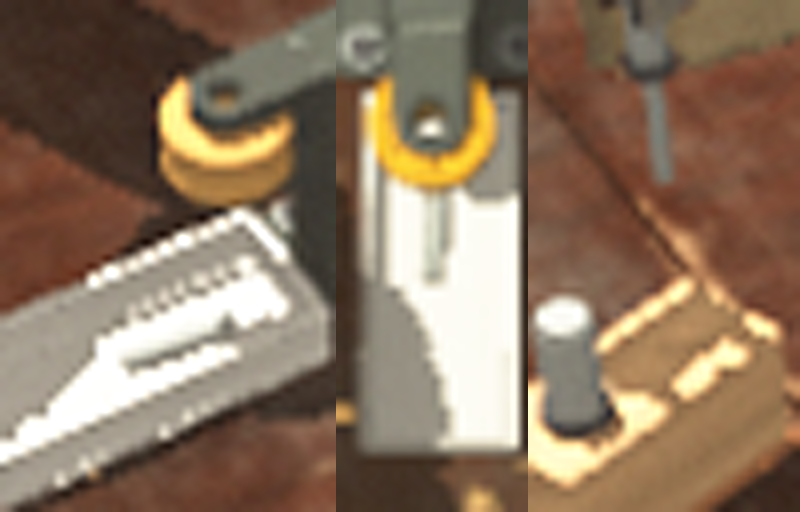

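The pin lies in the tray along its length (top crop, about (435,240)) and the hole is empty. The collar seated at exactly TCP z 0.149, so the punch did not slip. Next I'll return the punch to the block.

Run:
```python
from h import *
S=np.array([.533,.349])
for z in (.15,.13,.11,.0875):
    bot.line_to([*S,z],max_speed=.12); f=bot.current_contact_force(); print(z,f.round(1),bot.current_ee_pos().round(4))
    if np.linalg.norm(f)>15: raise SystemExit('contact')
bot.line_to([*S,.086],max_speed=.05);print(bot.current_contact_force())
bot.set_gripper(.5)
bot.line_to([*S,.2],max_speed=.2)
print(bot.current_contact_force(),bot.current_clock())
r=down(by-np.pi/2); 
bot.set_gripper(.75)
bot.goto([*H,.21],r)
print(bot.current_ee_pos(),bot.current_clock())
s=snap('scene','s7');t=snap('top','t7')
u3,v3=map(int,proj(s,[*S,.08]));u,v=map(int,proj(s,[*H,.12]))
c=lambda d,u,v,w:cv2.resize(d['pixels'][v-32:v+32,u-w:u+w],None,fx=8,fy=8,interpolation=cv2.INTER_CUBIC)
cv2.imwrite('pics/c7.png',np.hstack([c(s,u3,v3,20),c(s,u,v,28)]))
```

```text
0.15 [-0.4  0.4 -1.3] [0.5335 0.3491 0.1508]
0.13 [-0.2 -0.1 -1.2] [0.5327 0.3489 0.1299]
0.11 [ 0.2  0.2 -0.9] [0.5326 0.3489 0.1098]
0.0875 [-0.   0.  -0.2] [0.533  0.349  0.0876]
[ 0.39298314  0.22647181 -1.56970882]
[-0.60814767  0.37707552 -0.17579837] 24.45
[0.5444628  0.09578054 0.21004805] 25.9667
```

View pics/c7.png

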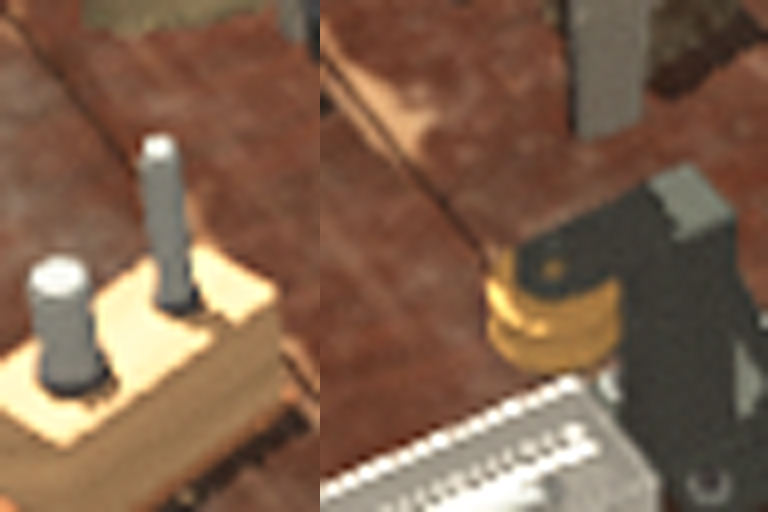

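The slim punch stands in its hole with its collar on the block. Next is the roller.

Run:
```python
from h import *
bot.line_to([*H,.0885],max_speed=.12); print(bot.current_contact_force(),bot.current_ee_pos())
bot.set_gripper(.2,30); o=bot.current_opening();print('open',o,o*.092,bot.current_contact_force())
bot.line_to([*H,.0895],max_speed=.03);print(bot.current_contact_force())
for x in (-.015,-.035,-.065):
    bot.line_to([*B(x),.0895],max_speed=.1); f=bot.current_contact_force(); print(x,f.round(1),bot.current_opening())
    if np.linalg.norm(f)>30: raise SystemExit('stuck')
print(bot.current_clock())
s=snap('scene','s8')
u,v=map(int,proj(s,[*B(-.04),.09]))
cv2.imwrite('pics/c8.png',cv2.resize(s['pixels'][v-35:v+35,u-40:u+40],None,fx=8,fy=8,interpolation=cv2.INTER_CUBIC))
```

```text
[0.19173204 0.6098539  0.38828418] [0.54519872 0.09487547 0.0894456 ]
open 0.4580997832219908 0.042145180056423155 [-0.12498243  1.04502184  2.38701288]
[ 0.44656408 -1.23462937 -2.09328702]
-0.015 [-0.8 -0.7 -3.5] 0.4557949039782749
-0.035 [-0.3  0.6 -3.1] 0.45841348839707496
-0.065 [ 0.5  0.6 -3. ] 0.46097936383061766
29.1
```

View pics/c8.png

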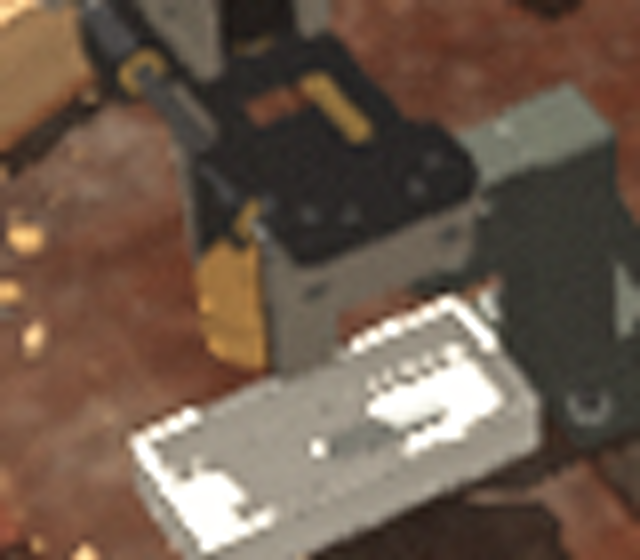

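The roller is out between the fingers and the pin is still in the tray. I'll lay the roller between the bracket and the block, clear of both.

Run:
```python
from h import *
L=np.array([.475,.21])
bot.line_to([*B(-.075),.1],max_speed=.1)
bot.line_to([*L,.06],max_speed=.15)
bot.line_to([*L,.012],max_speed=.1)
z=.012
while z>.0015:
    z-=.0015; bot.line_to([*L,z],max_speed=.03); f=bot.current_contact_force(); print(round(z,4),f.round(1))
    if f[2]>1: break
bot.set_gripper(.62)
bot.line_to([*L,.13],max_speed=.15)
bot.goto([.36,.3,.25],down(by-np.pi/2)); bot.hold(.5)
print(bot.current_clock())
s=snap('scene','s9');t=snap('top','t9')
a=cv2.resize(s['pixels'][95:265,140:300],None,fx=3,fy=3,interpolation=cv2.INTER_CUBIC)
b=cv2.resize(t['pixels'][150:278,130:235],(319,510)[:2],interpolation=cv2.INTER_CUBIC)
b=cv2.resize(t['pixels'][140:310,130:236],None,fx=3,fy=3,interpolation=cv2.INTER_CUBIC)
cv2.imwrite('pics/c9.png',np.hstack([a,b]))
```

```text
0.0105 [-0.2  0.2 -2.8]
0.009 [ 0.6 -0.  -2.4]
0.0075 [-0.2  0.3 -2.4]
0.006 [-0.6 -0.3 -2.8]
0.0045 [ 1.2 -0.7 -2.6]
0.003 [-0.8  0.5 -2.4]
0.0015 [ 0.5  0.4 -1.2]
0.0 [-6.4 -2.1 14. ]
35.7583
```

View pics/c9.png

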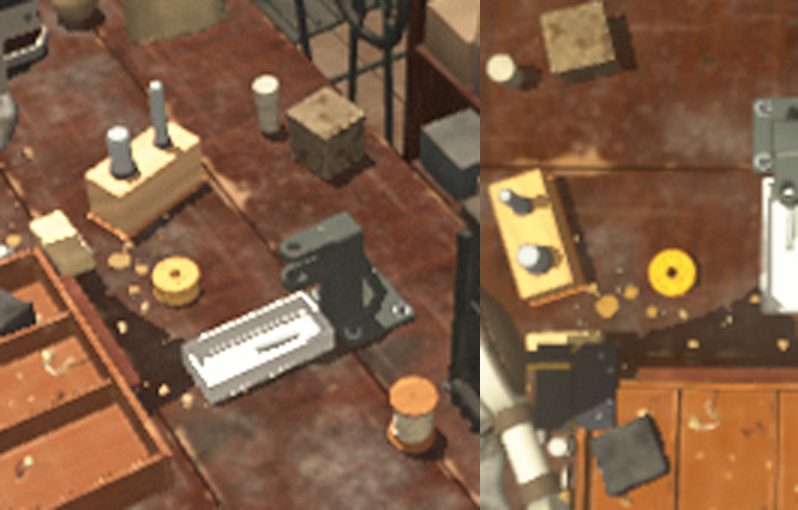

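The roller lies flat on the bench, the pin is in the tray, both punches are in the block and the neighbouring items are where they were. Handing in.

```bash
python3 -c "
from h import *
print(bot.current_contact_force()); bot.job_done()"
```

```text
[ 0.34424519  1.20256187 -0.32251718]
the job is handed in; nothing more can be done
```

The roller is off and the job is handed in, at about 36 s on the clock out of 72 s.

- **Tray:** I set it under the fork below the axle hole, going round the spool on the way.
- **Pin:** I pushed it through with the slim punch until the collar seated. The pin is lying in the tray.
- **Punch:** It stands back in its hole in the block.
- **Roller:** I drew it out along the fork and laid it flat at about (0.475, 0.21), clear of the guide.

**Last checks:** The final scene and top views showed the fork empty, the pin in the tray, both punches upright and the roller flat. The tack box, spool and edge roller looked untouched. The chalk was outside those last crops, but the arm never worked there. The highest force I read was about 18 N, with the punch collar seated on the fork.

**Checks that disagreed:**
- One wrist-camera estimate put the punch 12 mm further out than the top view did. I went with the top view, and the grasp and refit confirmed it.
- The tray's near end measured about 3 mm nearer the robot than planned, which did no harm.
- While pushing the pin I read only about 2–4 N between steps instead of 5–15 N. The readings were taken after each step had stopped.

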